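# Close and tuck the fuse flap of a control unit

## Robot

A 6-joint arm with a two-finger parallel gripper is mounted at the origin on the work surface. World frame = base frame: x ahead of the robot, y to its left, z up, the work surface at z = 0. Lengths are in m, angles in rad, forces in N, time in s.
With the tool pointing down it reaches from about 0.35 to 0.975 m from the base axis. Payload 4.9 kg.
Tool frame: the origin (TCP) lies between the finger pads; the fingertips stand 19 mm ahead of it and the grasp point (between the pads) is the TCP; z points along the fingers, y is the line along which they close (so a half turn about z gives the same grasp; the last joint's range is limited). The gripper opens to 85 mm and grips with 20 to 120 N. Pads are 22 mm wide; open, the fingers measure 114 mm over their backs; the gripper's body (76 mm by 85 mm) begins 54 mm behind the grasp point. The pads swing forward as they close: fully open they stand 13 mm farther back than shut.
Start: joints at [-1.246, 0.053, 1.613, -0, 1.476, -0.119], TCP at [0.268, -0.564, 0.25] pointing down, gripper open.
Joint ranges: [-3.01, 3.01], [-1.01, 2.22], [0.06, 2.58], [-1.02, 4.17], [0.09, 2.62], [-3.14, 3.14]. Speed limits (rad/s): [2.57, 2.57, 3.14, 3.14, 3.14, 3.14].

## Interface

Orientations are given as a rotation vector (axis times angle).
In Python, from station import ctrl gives the robot as it stands. The module is installed in compiled form; this text tells all that it offers.
- The arm moves only by the tool servo_tool, never from a script. Its argument "increments" is a list that holds one entry, the list of rows, each a list of 5 numbers: the finger opening in cm, from 0 to 8.54, then the shift along the tool's x, y, z in cm, then the turn about the tool's z in degrees. A call has 1 to 5 rows; each row is the pose to reach, as a shift and turn from the pose commanded when the call began, along the tool's axes at that moment; what a row does not reach only later rows make up. A row lasts 1/10 s, in which the tool goes at most 50 mm and 8.59 degrees, less where a joint would pass 70% of its speed; a pose out of reach is approached as far as the arm can. A call with a gripper value outside its range is refused whole. The fingers move at their own pace and stop on an object; "newtons" is the grip in N (left out, the last holds). Time passes only in rows, so rows that repeat a pose let the fingers close. It gives the time, the measured TCP pose, the force, the opening and the grip force at its end, in the units of the state.
- ctrl.get_obs(): the state, without advancing time (a new reading comes with each control period).
- ctrl.get_image(name): name is "scene" or "top" or "wrist"; returns a dict with "img" (420x560x3 uint8, red, green, blue), "fx", "fy", "cx", "cy" (pixels), "rvec" (rotation vector, rad) and "tvec" (3), from world to camera coordinates, as OpenCV has them; the wrist camera has in their place "mount" (4x4, takes a point from camera to tool coordinates, whose origin is the TCP and whose axes are the flange's). Camera axes: x right, y down, z forward; pixel columns grow to the right and rows downward; lengths in m; the calibration is good to about 2 mm. A picture is of the moment at which its call begins: read the wrist's pose just before it. There is no depth.
- ctrl.finish_job(): hands the job in; it is judged then, once.
The state is a dict: "t": time; "q": joint angles; "dq": joint speeds; "effort": joint torques, N m; "tool_pos": TCP position; "tool_rot": TCP orientation; "contact_force": force on the tool from outside, world axes, zero at the start; "wrist_torque": the same for the moment, N m; "opening": finger opening in m; "grip_force": force on a finger pad.
Only numpy, scipy, OpenCV 4.12 (cv2) and the standard library are available. Lean on these libraries where they do the work, as an engineer would, in place of code of your own. Each camera call takes 0.05 s, during which the arm holds its last target. There are 200 camera calls.

## Task

On the grey control unit the metal flap of the fuse bay stands open. With your fingertips, fold it down flat over the coloured fuses, then push it along (the orange ridge is there to push on) towards the yellow lip until it is fully home, so that its edge stays tucked beneath the lip when you let go. Nothing needs picking up: leave the mouse, the blue plug, the canister and the gel bottle where they stand.

Things in the scene. Friction and masses are not known exactly. Their poses are not given: they have to be found in the camera images.
- unit: Grey control unit, fixed: a box 210 x 160 mm, 55 mm high. Origin on the desk; it spans x -100 to +110 mm, y -80 to +80 mm. x points from the flap's hinge towards the yellow lip, z up. On top, coloured fuses lie between two black rest rails (63 mm above the desk) at y = +-31 mm. Only hinge, flap and lip stand higher.
- hinge (a point): Middle of the flap's hinge line, which runs along the unit's y, 64.5 mm above the desk. It rides on a carriage: at carriage 0 it lies at x = -50 mm of the unit and shifts to +x with it. A dark steel bar, 84 mm along y, lies 4 to 16 mm behind it (-x), its top 2.5 mm lower.
- flap (a joint): Flap angle (rad): 0 flat on the rails, 1.57 upright, 2.0 limit, leaning away from the lip. Aluminium plate 66 mm wide (y), 3 mm thick, 2 to 90 mm from the hinge line, which is at half its thickness: flat, its upper face is 66 mm above the desk. Stiff, sprung hinge: let go near flat it springs up again, to 0.5 rad or more; about 2 N at 50 mm from the hinge holds it flat.
- carriage (a joint): Slide of flap and hinge along the unit's +x, towards the lip (m): 0 fully back, 0.025 end stop = fully home. Starts at 0 to 0.003; friction about 3.5 N, stays where left. At 0 the flat flap's edge is about 7 mm short of the lip's mouth. Pushed far in while raised, the flap would land on top of the lip; push it back by the ridge.
- ridge (a point): Middle of the top of the orange ridge on the flap's outer face (upper face when flat): 60 mm long along y, spans 64 to 72 mm from the hinge line, 8.5 mm proud of the plate. Axes are the flap's: x from hinge to free edge, z out of the outer face.
- flap_edge (a point): Middle of the flap's free edge, 90 mm from the hinge line, at half the plate's thickness. Axes as the flap's.
- lip (a point): Yellow retaining lip, fixed, 66 mm wide (y). This point: middle of the front edge of its level underside, x = +54 mm of the unit, 68.5 mm above the desk. 3 mm thick; reaches 17 mm towards +x to its foot. In front a mouth flares up, beginning 7 mm towards -x of this point, top 76 mm above the desk. Axes as the unit's.
- mouse_mid (a point): Centre of a black computer mouse, 105 x 60 x 32 mm, loose on the desk; bystander.
- plug_mid (a point): Centre of a blue diagnostic plug with a black end, 81 x 42 x 22 mm, loose; bystander.
- canister_mid (a point): Centre of an upright black canister with a white cap, 66 mm across, 96 mm high, loose; bystander.
- gel_mid (a point): Centre of an upright clear gel bottle with a white cap, 48 mm across, 120 mm high, loose; bystander.

How it is judged:
On the way, in this order (a step that is already met when the one before it is completed fails the run):
1. the fingers press the flap down nearly flat (under 0.12 rad), its edge still in front of the lip (value of joint flap below 0.12 rad and x of flap_edge in the frame of lip below -0.001 m and contact force between the fingers and flap above 0.2 N), for 0.05 s.
2. the flap is pushed home with its edge beneath the lip (value of joint flap below 0.055 rad and value of joint carriage above 0.021 m and x of flap_edge in the frame of lip above 0.005 m and z of flap_edge in the frame of lip below 0.0015 m), for 0.2 s.
At the end, for the whole second after the job is handed in: The flap lies flat (under 0.055 rad) and at rest, pushed at least 21 of 25 mm towards the lip, its edge more than 5 mm in beneath the lip and held there by the lip alone; the four bystanders are within 25 mm of where they stood (all of step 2 and velocity of joint flap below 0.1 rad/s and contact force between the fingers and anything else below 0.5 N and distance of each of mouse_mid, plug_mid, canister_mid, gel_mid from where it was at the start of the episode below 0.025 m); the robot touches nothing.
It fails at once if the mouse is lifted, carried, knocked over or shifted by more than 25 mm (distance of mouse_mid from where it was at the start of the episode above 0.025 m).
It fails at once if the blue plug is lifted, carried, knocked over or shifted by more than 25 mm (distance of plug_mid from where it was at the start of the episode above 0.025 m).
It fails at once if the canister is lifted, carried, knocked over or shifted by more than 25 mm (distance of canister_mid from where it was at the start of the episode above 0.025 m).
It fails at once if the gel bottle is lifted, carried, knocked over or shifted by more than 25 mm (distance of gel_mid from where it was at the start of the episode above 0.025 m).
It also fails if it takes over 42 s, if anything falls off the work surface, if the arm or the gripper's body presses on something with over 40 N, if the wrist force passes 120 N, or if a joint passes its speed limit or range.

## Working session

There is one attempt and no reset: what is moved stays moved. The work goes in short steps, Python scripts to look and compute and a tool call to move; the robot and the scene stay as the last step left them, time stands still between calls to the robot, and variables do not carry over. Pictures are saved under pics/ and viewed, at most 10 in all, crops included, and the job is handed in when it is done.

Besides the shell and the picture viewer there is one more tool, called after "Call:" by a JSON object that holds its "op" and its "data". servo_tool: Moves the arm, as the interface text tells. Its arguments: {"type":"object","properties":{"increments":{"type":"array"},"newtons":{"type":"number"}},"required":["increments"]}

```bash
mkdir -p pics; python3 - <<'E'
from station import ctrl
import cv2,pickle
o=ctrl.get_obs();print(o['t'],o['tool_pos'],o['tool_rot'],o['contact_force'],o['opening'])
d={}
for n in('scene','top'):
    d[n]=ctrl.get_image(n);cv2.imwrite(f'pics/{n}0.png',d[n]['img'][:,:,::-1])
pickle.dump(d,open('im0.pkl','wb'))
E
```

```text
0.0 [ 0.2681927  -0.56390255  0.24906887] [-3.06260288e+00 -6.91006840e-01  2.83291643e-04] [ 0.46700918 -0.16360902  0.47171234] 0.08493747525468016
```

View pics/scene0.png

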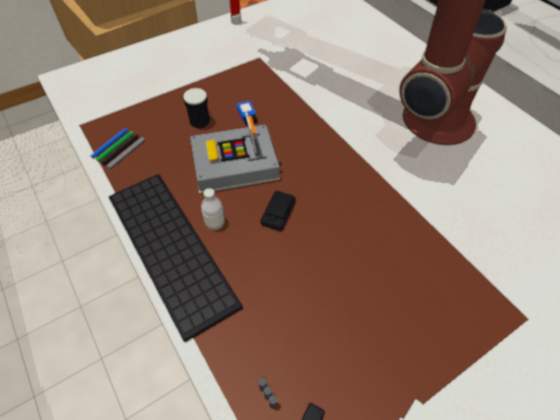

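View pics/top0.png

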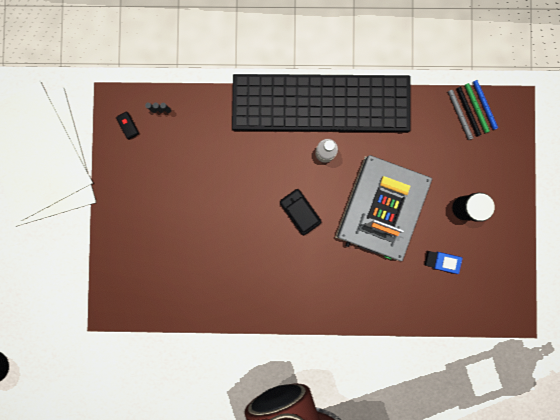

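The scene view shows the unit at (235,157) with the lip on its left and the flap standing up at (252,130). In the top view the lip is at about (396,184), the ridge at (388,229) and the unit's top corners at about (372,156), (432,178), (401,261) and (335,238). Next I'll turn these into world positions.

```bash
cat >h.py <<'E'
import numpy as np,cv2
def cast(im,uv,z):
    R=cv2.Rodrigues(np.array(im['rvec'],float))[0];t=np.array(im['tvec'],float).ravel()
    uv=np.atleast_2d(uv).astype(float)
    d=np.c_[(uv[:,0]-im['cx'])/im['fx'],(uv[:,1]-im['cy'])/im['fy'],np.ones(len(uv))]@R
    c=-R.T@t
    return c+d*((z-c[2])/d[:,2])[:,None]
def proj(im,P):
    K=np.array([[im['fx'],0,im['cx']],[0,im['fy'],im['cy']],[0,0,1]])
    return cv2.projectPoints(np.array(P,float).reshape(-1,3),np.array(im['rvec'],float),np.array(im['tvec'],float),K,None)[0][:,0]
def blobs(im,lo,hi,box=None,amin=15):
    m=cv2.inRange(cv2.cvtColor(im['img'],cv2.COLOR_RGB2HSV),lo,hi)
    if box:
        k=np.zeros_like(m);k[box[1]:box[3],box[0]:box[2]]=255;m&=k
    cs=[c for c in cv2.findContours(m,0,1)[0] if cv2.contourArea(c)>amin]
    return sorted(cs,key=cv2.contourArea)[::-1],m
E
python3 - <<'E'
import pickle
from h import *
d=pickle.load(open('im0.pkl','rb'));im=d['top']
print('cam',cast(im,[280,210],0), im['fx'], -cv2.Rodrigues(np.array(im['rvec']))[0].T@np.array(im['tvec']).ravel())
box=(320,145,445,275)
g,_=blobs(im,(0,0,80),(179,60,200),box)
r=cv2.minAreaRect(g[0]);print('grey',r)
c=cv2.boxPoints(r);P=cast(im,c,.055);print(P.round(4),np.linalg.norm(P-np.roll(P,1,0),axis=1))
for n,lo,hi in(('yellow',(22,150,150),(32,255,255)),('orange',(5,150,150),(18,255,255))):
    for q,bx in(('top',box),('scene',(180,100,290,200))):
        b,_=blobs(d[q],lo,hi,bx,4)
        for c in b[:4]:print(n,q,cv2.contourArea(c),cv2.boxPoints(cv2.minAreaRect(c)).round(1).tolist(), cast(d[q],cv2.minAreaRect(c)[0],.0715).round(4))
im=d['top']
for n,uv,z in(('mouse',(301,212),.03),('plug',(443,262),.02),('can',(480,207),.096),('gel',(329,146),.12)):print(n,cast(im,uv,z).round(3))
cv2.imwrite('pics/crop.png',np.hstack([cv2.resize(d['top']['img'][140:280,310:510,::-1],(400,280),interpolation=2),cv2.resize(d['scene']['img'][90:195,180:330,::-1],(400,280),interpolation=2)]))
E
```

```text
cam [[0.59206513 0.07962338 0.        ]] 450.45882759601716 [0.56934411 0.06180304 1.11504785]
grey ((384.9312744140625, 207.62120056152344), (68.37272644042969, 89.12505340576172), 20.095232009887695)
[[ 0.5275 -0.0569  0.055 ]
 [ 0.7254 -0.1275  0.055 ]
 [ 0.6715 -0.2782  0.055 ]
 [ 0.4746 -0.2071  0.055 ]] [0.15920294 0.21006102 0.1600898  0.20928163]
yellow top 168.0 [[380.29998779296875, 182.5], [382.79998779296875, 175.8000030517578], [409.3999938964844, 185.60000610351562], [406.8999938964844, 192.3000030517578]] [[ 0.6538 -0.1866  0.0715]]
yellow scene 143.5 [[205.39999389648438, 141.10000610351562], [213.89999389648438, 139.39999389648438], [217.6999969482422, 158.5], [209.1999969482422, 160.1999969482422]] [[ 0.6524 -0.1882  0.0715]]
yellow scene 5.0 [[223.0, 144.0], [228.0, 144.0], [228.0, 145.0], [223.0, 145.0]] [[ 0.6132 -0.1855  0.0715]]
yellow scene 5.0 [[236.6999969482422, 148.10000610351562], [241.8000030517578, 146.39999389648438], [242.3000030517578, 147.89999389648438], [237.1999969482422, 149.60000610351562]] [[ 0.5888 -0.1552  0.0715]]
orange top 84.5 [[371.2999
[... 419 characters left out ...]
3.89999389648438], [387.8999938964844, 197.3000030517578], [390.6000061035156, 198.1999969482422], [388.3999938964844, 204.8000030517578]] [[ 0.6142 -0.1712  0.0715]]
orange scene 31.0 [[248.3000030517578, 116.19999694824219], [251.3000030517578, 115.5], [255.1999969482422, 132.6999969482422], [252.3000030517578, 133.39999389648438]] [[ 0.5172 -0.2134  0.0715]]
orange scene 15.0 [[224.0, 149.0], [230.0, 149.0], [230.0, 152.0], [224.0, 152.0]] [[ 0.6202 -0.1648  0.0715]]
orange scene 4.5 [[238.0, 153.0], [243.0, 153.0], [243.0, 154.0], [238.0, 154.0]] [[ 0.5963 -0.1371  0.0715]]
mouse [[0.587 0.029 0.03 ]]
plug [[ 0.471 -0.315  0.02 ]]
can [[ 0.602 -0.372  0.096]]
gel [[ 0.733 -0.029  0.12 ]]
```

View pics/crop.png

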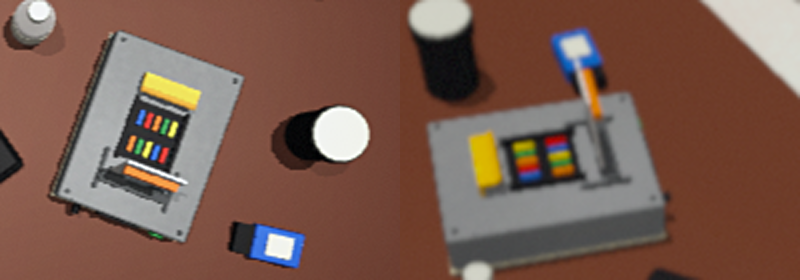

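The top view and crop fix the unit well: the grey rectangle measures 210 x 160 mm, and the lip centre agrees to under 1 mm. Next I'll triangulate the ridge to get the flap angle, then work out the waypoints.

```bash
cat >>h.py <<'E'
a=np.radians(-19.85);X=np.array([np.cos(a),np.sin(a),0]);Y=np.array([-X[1],X[0],0])
O=np.array([.5998,-.1674,0])-.005*X
def W(x,y,z):return O+X*x+Y*y+np.array([0,0,z])
def U(p):p=np.asarray(p)-O;return np.array([p@X,p@Y,p[2]])
def tri(ims,uvs):
    A=[];b=[]
    for im,uv in zip(ims,uvs):
        p=cast(im,uv,0)[0];q=cast(im,uv,.3)[0];d=(q-p)/np.linalg.norm(q-p);M=np.eye(3)-np.outer(d,d);A.append(M);b.append(M@p)
    return np.linalg.lstsq(np.vstack(A),np.hstack(b),rcond=None)[0]
E
cat >g.py <<'E'
# offsets to tip targets in current tool axes
from station import ctrl
from h import *
from scipy.spatial.transform import Rotation as Ro
def report():
    o=ctrl.get_obs();R=Ro.from_rotvec(o['tool_rot']).as_matrix();p=np.array(o['tool_pos'])
    print('t',round(o['t'],2),'tip corner U mm',((U(p+R[:,2]*.019))*1e3).round(1),'F unit',[round(float(v),2) for v in (o['contact_force']@X,o['contact_force']@Y,o['contact_force'][2])],'open',round(o['opening'],4),'yaw err deg',np.degrees(np.arctan2(R[1,0],R[0,0])-a).round(2),'tilt',R[:,2].round(4))
    return p,R
def to(x,z,y=0):
    p,R=report();t=W(x/1e3,y/1e3,z/1e3)
    print('tip centre to',x,y,z,': tool shift cm',(100*R.T@(t-p-R[:,2]*.019)).round(2))
E
python3 - <<'E'
import pickle
from g import *
d=pickle.load(open('im0.pkl','rb'))
P=tri([d['top'],d['scene']],[(385.2,228.8),(251.8,124.4)]);u=U(P)*1e3;print('ridge U',u)
v=u-[-50,0,64.5];print('r',np.hypot(v[0],v[2]),'theta',np.arctan2(v[2],v[0])-np.arctan2(10,68))
print(np.degrees(np.arctan2(ctrl.get_obs()['tool_pos'][1],ctrl.get_obs()['tool_pos'][0])))
for n,uv,z in(('mouse',(301,212),.03),('plug',(443,262),.02),('can',(480,207),.096),('gel',(329,146),.12)):print(n,(U(cast(d['top'],uv,z)[0])*1e3).round())
to(-100,200)
E
```

```text
ridge U [-46.25106065  -0.39785195 137.970149  ]
r 73.565734826876 theta 1.3738015851744603
-64.56646771809132
mouse [-73. 180.  30.]
plug [ -66. -183.   20.]
can [  77. -191.   96.]
gel [ 83. 175. 120.]
t 0.1 tip corner U mm [-172.3 -485.6  230.1] F unit [0.36, 0.29, 0.22] open 0.0852 yaw err deg 45.28 tilt [-6.0e-04  1.8e-03 -1.0e+00]
tip centre to -100 0 200 : tool shift cm [ 39.59 -29.03   3.08]
```

Call:
{"op": "servo_tool", "data": {"increments": [[[0, 39.6, -29.0, 3.1, 45.3], [0, 39.6, -29.0, 3.1, 45.3], [0, 39.6, -29.0, 3.1, 45.3], [0, 39.6, -29.0, 3.1, 45.3], [0, 39.6, -29.0, 3.1, 45.3]]], "newtons": 40}}

```text
t: 0.6
tool_pos: [0.3841, -0.3492, 0.2343]
tool_rot: [-3.108, 0.455, 0.001]
contact_force: [1.2, -0.4, -0.1]
opening: 0.0124
grip_force: 0.0
```

```bash
python3 -c "
from g import *
to(-100,200)"
```

```text
t 0.6 tip corner U mm [-136.2 -244.3  215.3] F unit [1.26, -0.01, -0.06] open 0.0124 yaw err deg 3.2 tilt [-3.e-04  7.e-04 -1.e+00]
tip centre to -100 0 200 : tool shift cm [  4.98 -24.19   1.54]
```

Call:
{"op": "servo_tool", "data": {"increments": [[[0, 5.0, -24.2, 1.5, 2.4], [0, 5.0, -24.2, 1.5, 2.4], [0, 5.0, -24.2, 1.5, 2.4], [0, 5.0, -24.2, 1.5, 2.4], [0, 5.0, -24.2, 1.5, 2.4]]]}}

```text
t: 1.1
tool_pos: [0.5, -0.1308, 0.2196]
tool_rot: [-3.1, 0.51, 0.0]
contact_force: [0.6, -1.3, 0.3]
opening: -0.0001
grip_force: 0.0
```

Call:
{"op": "servo_tool", "data": {"increments": [[[0, 0, 0, 0, 0], [0, 0, 0, 0, 0]]]}}

```text
t: 1.3
tool_pos: [0.4996, -0.1319, 0.2194]
tool_rot: [3.1, -0.506, -0.002]
contact_force: [0.8, -0.3, -0.3]
opening: -0.0003
grip_force: 0.0
```

```bash
python3 -c "
from g import *
to(-80,118)"
```

```text
t 1.3 tip corner U mm [-101.3   -0.7  200.4] F unit [0.85, 0.01, -0.31] open -0.0003 yaw err deg 1.3 tilt [-0.0012  0.     -1.    ]
tip centre to -80 0 118 : tool shift cm [ 2.14 -0.02  8.24]
```

Call:
{"op": "servo_tool", "data": {"increments": [[[0, 2.1, 0, 4, 1.3], [0, 2.1, 0, 8.2, 1.3], [0, 2.1, 0, 8.2, 1.3]]]}}

```text
t: 1.6
tool_pos: [0.5149, -0.1394, 0.1313]
tool_rot: [-3.091, 0.548, 0.02]
contact_force: [-1.3, 0.6, -0.3]
opening: -0.0003
grip_force: 0.0
```

```bash
python3 - <<'E'
from g import *
to(-60,118)
d={n:ctrl.get_image(n) for n in('scene','wrist')}
cv2.imwrite('pics/b.png',np.hstack([cv2.resize(d['scene']['img'][70:205,150:330,::-1],(400,300),interpolation=2),cv2.resize(d['wrist']['img'][:,:,::-1],(400,300))]))
E
```

```text
t 1.6 tip corner U mm [-84.6  -2.5 112.3] F unit [-1.44, 0.1, -0.34] open -0.0003 yaw err deg -0.28 tilt [-0.0123  0.0048 -0.9999]
tip centre to -60 0 118 : tool shift cm [ 2.45 -0.26 -0.6 ]
```

View pics/b.png

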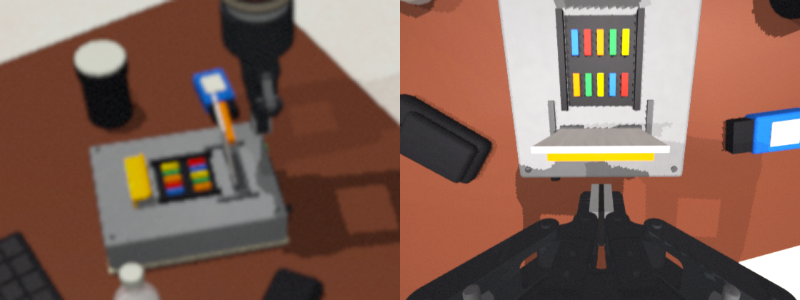

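The wrist view shows the flap standing upright dead ahead of the closed fingers, with the ridge as a yellow-orange strip at about (600,157). The path to it is clear.

Call:
{"op": "servo_tool", "data": {"increments": [[[0, 0.8, 0, 0, 0], [0, 1.5, 0, 0, 0], [0, 1.5, 0, 0, 0]]]}}

```text
t: 2.0
tool_pos: [0.5356, -0.146, 0.1406]
tool_rot: [3.093, -0.546, 0.007]
contact_force: [0.2, 0.5, 0.6]
opening: -0.0001
grip_force: 0.0
```

```bash
python3 -c "
from g import *
to(-35.3,107.4);to(-23.7,97.8)"
```

```text
t 2.0 tip corner U mm [-62.6  -1.7 121.6] F unit [-0.0, 0.53, 0.61] open -0.0001 yaw err deg -0.17 tilt [ 0.004  -0.0018 -1.    ]
tip centre to -35.3 0 107.4 : tool shift cm [ 2.72 -0.17  1.43]
t 2.0 tip corner U mm [-62.6  -1.7 121.6] F unit [-0.0, 0.53, 0.61] open -0.0001 yaw err deg -0.17 tilt [ 0.004  -0.0018 -1.    ]
tip centre to -23.7 0 97.8 : tool shift cm [ 3.87 -0.18  2.39]
```

Call:
{"op": "servo_tool", "data": {"increments": [[[0, 0.8, -0.1, 0.1, 0], [0, 1.5, -0.1, 0.4, 0], [0, 2.2, -0.1, 0.8, 0], [0, 2.9, -0.1, 1.1, 0], [0, 2.9, -0.1, 1.1, 0]]]}}

```text
t: 2.5
tool_pos: [0.5616, -0.154, 0.1261]
tool_rot: [-3.094, 0.545, 0.002]
contact_force: [-0.2, 0.6, 1.2]
opening: 0.0
grip_force: 0.0
```

```bash
python3 -c "
from g import *
to(-23.7,97.8);to(-14.6,85.7)"
```

```text
t 2.5 tip corner U mm [-35.5  -0.4 107.1] F unit [-0.44, 0.51, 1.24] open 0.0 yaw err deg -0.15 tilt [-1.e-03  4.e-04 -1.e+00]
tip centre to -23.7 0 97.8 : tool shift cm [ 1.18 -0.04  0.93]
t 2.5 tip corner U mm [-35.5  -0.4 107.1] F unit [-0.44, 0.51, 1.24] open 0.0 yaw err deg -0.15 tilt [-1.e-03  4.e-04 -1.e+00]
tip centre to -14.6 0 85.7 : tool shift cm [ 2.09 -0.04  2.13]
```

Call:
{"op": "servo_tool", "data": {"increments": [[[0, 0.6, 0, 0.45, 0], [0, 1.2, 0, 0.95, 0], [0, 1.7, 0, 1.5, 0], [0, 2.1, 0, 2.15, 0], [0, 2.1, 0, 2.15, 0]]]}}

```text
t: 3.0
tool_pos: [0.5809, -0.1611, 0.1043]
tool_rot: [-3.094, 0.546, 0.002]
contact_force: [0.1, 0.2, 0.0]
opening: -0.0002
grip_force: 0.2
```

```bash
python3 - <<'E'
from g import *
to(-11.3,76.1);to(-9,66)
d={n:ctrl.get_image(n) for n in('scene','wrist')}
cv2.imwrite('pics/c.png',np.hstack([cv2.resize(d['scene']['img'][70:205,150:330,::-1],(400,300),interpolation=2),cv2.resize(d['wrist']['img'][:,:,::-1],(400,300))]))
E
```

```text
t 3.0 tip corner U mm [-14.9  -0.5  85.3] F unit [0.01, 0.26, 0.02] open -0.0002 yaw err deg -0.15 tilt [-1.3e-03  4.0e-04 -1.0e+00]
tip centre to -11.3 0 76.1 : tool shift cm [ 0.37 -0.05  0.92]
t 3.0 tip corner U mm [-14.9  -0.5  85.3] F unit [0.01, 0.26, 0.02] open -0.0002 yaw err deg -0.15 tilt [-1.3e-03  4.0e-04 -1.0e+00]
tip centre to -9 0 66 : tool shift cm [ 0.6  -0.05  1.93]
```

View pics/c.png

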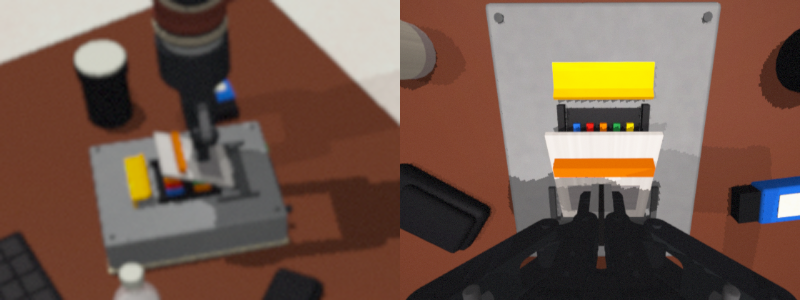

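The flap is about half folded, with the fingertips on the plate behind the ridge, which shows at (603,167) in the wrist view. The gap to the lip is still open, so I'll keep pressing down.

Call:
{"op": "servo_tool", "data": {"increments": [[[0, 0.2, 0, 0.5, 0], [0, 0.4, 0, 1.0, 0], [0, 0.5, 0, 1.5, 0], [0, 0.6, 0, 1.9, 0], [0, 0.6, 0, 1.9, 0]]]}}

```text
t: 3.6
tool_pos: [0.5864, -0.1631, 0.0857]
tool_rot: [-3.094, 0.546, 0.001]
contact_force: [-0.0, 0.2, 1.2]
opening: 0.0
grip_force: 0.4
```

```bash
python3 - <<'E'
from g import *
to(-9,65)
o=ctrl.get_obs();R=Ro.from_rotvec(o['tool_rot']).as_matrix();p=np.array(o['tool_pos'])
w=ctrl.get_image('wrist');M=np.array(w['mount'])
T=np.eye(4);T[:3,:3]=R;T[:3,3]=p;C=np.linalg.inv(T@M);w['rvec']=cv2.Rodrigues(C[:3,:3])[0];w['tvec']=C[:3,3]
b,_=blobs(w,(5,150,120),(18,255,255),None,60)
c=b[0];u=np.array([U(q)*1e3 for q in cast(w,c[:,0],.0745)]);print('ridge x range',u.min(0),u.max(0))
cv2.imwrite('pics/d.png',w['img'][:,:,::-1])
E
```

```text
t 3.6 tip corner U mm [-9.1 -0.5 66.7] F unit [-0.09, 0.14, 1.2] open 0.0 yaw err deg -0.15 tilt [-6.e-04  3.e-04 -1.e+00]
tip centre to -9 0 65 : tool shift cm [ 0.01 -0.05  0.17]
ridge x range [-53.73797955  30.30674098  74.5       ] [106.52068633 126.58651912  74.5       ]
```

View pics/d.png

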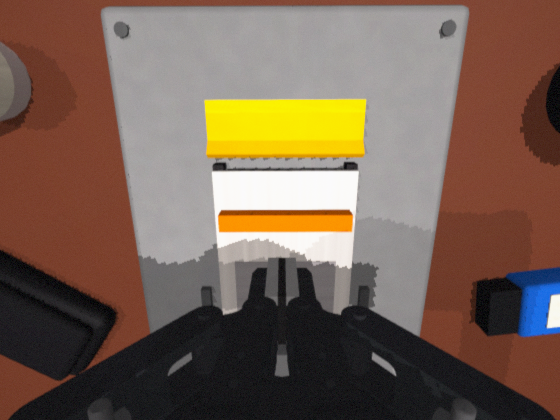

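The flap is now nearly flat. The ridge is at rows 212–231, the free edge at row 170 and the lip mouth at row 155, so the edge is still in front of the lip. I'll press more firmly and read the force.

Call:
{"op": "servo_tool", "data": {"increments": [[[0, 0, 0, 0.1, 0], [0, 0, 0, 0.2, 0], [0, 0, 0, 0.2, 0]]]}}

```text
t: 3.95
tool_pos: [0.5867, -0.1632, 0.085]
tool_rot: [3.094, -0.545, 0.0]
contact_force: [-1.8, 0.3, 2.9]
opening: -0.0
grip_force: 1.4
```

```bash
python3 - <<'E'
from g import *
report()
o=ctrl.get_obs();R=Ro.from_rotvec(o['tool_rot']).as_matrix();p=np.array(o['tool_pos'])
w=ctrl.get_image('wrist');M=np.array(w['mount'])
T=np.eye(4);T[:3,:3]=R;T[:3,3]=p;C=np.linalg.inv(T@M);w['rvec']=cv2.Rodrigues(C[:3,:3])[0];w['tvec']=C[:3,3]
for n,uv,z in(('ridge far top',(285,212),.0745),('edge',(285,170),.066),('lip back',(285,100),.0715),('lip mouth edge',(285,156),.076)):print(n,(U(cast(w,uv,z)[0])*1e3).round(1))
E
```

```text
t 3.95 tip corner U mm [-8.7 -0.5 66. ] F unit [-1.82, -0.33, 2.89] open -0.0 yaw err deg -0.15 tilt [ 2.e-04 -1.e-04 -1.e+00]
ridge far top [25.8 -2.8 74.5]
edge [42.8 -2.9 66. ]
lip back [72.2 -2.8 71.5]
lip mouth edge [50.4 -2.8 76. ]
```

The flap is flat: the edge is at about 42 mm with the mouth at 47 mm, carriage is about 2 mm, and the press is about 3 N. Next I'll slide it towards the lip.

Call:
{"op": "servo_tool", "data": {"increments": [[[0, 0.5, 0, 0.2, 0], [0, 1.0, 0, 0.2, 0], [0, 1.4, 0, 0.2, 0], [0, 1.8, 0, 0.2, 0], [0, 2.2, 0, 0.2, 0]]]}}

```text
t: 4.5
tool_pos: [0.6084, -0.171, 0.0847]
tool_rot: [3.094, -0.545, 0.003]
contact_force: [-4.3, 0.7, 9.2]
opening: 0.0
grip_force: 4.7
```

```bash
python3 - <<'E'
from g import *
report()
w=ctrl.get_image('wrist');cv2.imwrite('pics/e.png',w['img'][:,:,::-1])
E
```

```text
t 4.5 tip corner U mm [14.4 -0.4 65.7] F unit [-4.26, -0.78, 9.22] open 0.0 yaw err deg -0.15 tilt [ 2.e-03 -6.e-04 -1.e+00]
```

View pics/e.png

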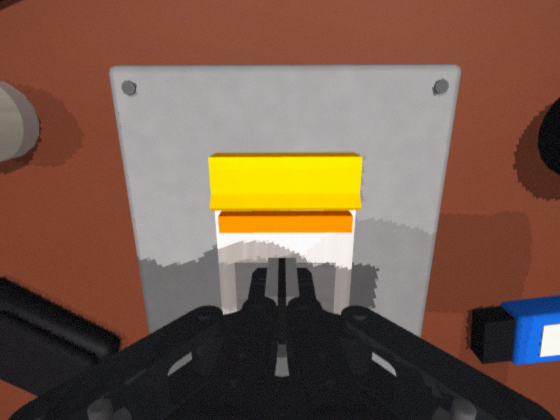

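The flap moved along with the fingers. The ridge, at row 212, now sits right against the lip's mouth at row 209, with the edge beneath the lip. I'll push a little further to the end stop.

Call:
{"op": "servo_tool", "data": {"increments": [[[0, 0.3, 0, 0, 0], [0, 0.6, 0, 0, 0], [0, 0.9, 0, 0, 0], [0, 1.2, 0, 0, 0], [0, 1.2, 0, 0, 0]]]}}

```text
t: 5.05
tool_pos: [0.6188, -0.1748, 0.0844]
tool_rot: [-3.094, 0.545, 0.001]
contact_force: [-5.6, 2.4, 9.7]
opening: 0.0001
grip_force: 5.4
```

```bash
python3 - <<'E'
from g import *
report()
E
```

```text
t 5.05 tip corner U mm [25.3 -0.5 65.4] F unit [-6.13, 0.39, 9.7] open 0.0001 yaw err deg -0.14 tilt [-6.e-04  2.e-04 -1.e+00]
```

Call:
{"op": "servo_tool", "data": {"increments": [[[0, 0.3, 0, 0, 0], [0, 0.6, 0, 0, 0], [0, 0.6, 0, 0, 0]]]}}

```text
t: 5.35
tool_pos: [0.6237, -0.1766, 0.0841]
tool_rot: [-3.093, 0.545, 0.005]
contact_force: [-8.0, 2.3, 11.4]
opening: -0.0001
grip_force: 8.7
```

```bash
python3 - <<'E'
from g import *
report()
E
```

```text
t 5.35 tip corner U mm [30.5 -0.5 65.1] F unit [-8.3, -0.55, 11.38] open -0.0001 yaw err deg -0.14 tilt [-0.0028  0.001  -1.    ]
```

Call:
{"op": "servo_tool", "data": {"increments": [[[0, 0.2, 0, 0, 0], [0, 0.4, 0, 0, 0], [0, 0.4, 0, 0, 0]]]}}

```text
t: 5.65
tool_pos: [0.6241, -0.1766, 0.0835]
tool_rot: [-3.092, 0.544, 0.021]
contact_force: [-19.1, 5.9, 18.7]
opening: 0.0003
grip_force: 15.5
```

```bash
python3 - <<'E'
from g import *
report()
w=ctrl.get_image('wrist');cv2.imwrite('pics/f.png',w['img'][:,:,::-1])
E
```

```text
t 5.65 tip corner U mm [30.7 -0.4 64.5] F unit [-19.95, -0.98, 18.73] open 0.0003 yaw err deg -0.12 tilt [-0.0126  0.0043 -0.9999]
```

View pics/f.png

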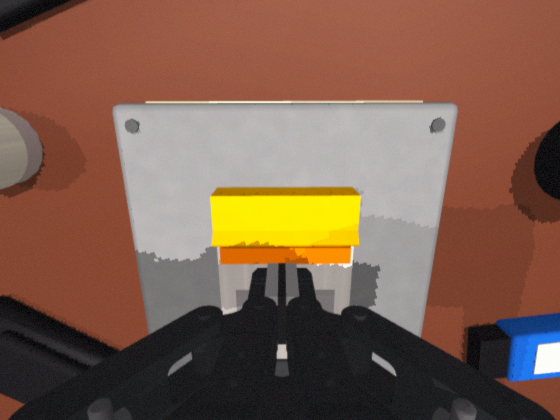

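The fingertips meet a hard stop at 20 N, and the ridge sits right against the lip. I'll lift straight off.

Call:
{"op": "servo_tool", "data": {"increments": [[[0, -0.3, 0, -0.3, 0], [0, -0.5, 0, -1.0, 0], [0, -0.8, 0, -3.5, 0], [0, -0.8, 0, -8, 0], [0, -0.8, 0, -10, 0]]]}}

```text
t: 6.2
tool_pos: [0.6224, -0.1762, 0.1871]
tool_rot: [3.092, -0.545, 0.011]
contact_force: [1.0, -0.9, 0.8]
opening: -0.0001
grip_force: 0.0
```

Call:
{"op": "servo_tool", "data": {"increments": [[[0, 0, 0, 0, 0], [0, 0, 0, 0, 0], [0, 0, 0, 0, 0]]]}}

```text
t: 6.5
tool_pos: [0.6195, -0.1751, 0.1802]
tool_rot: [-3.093, 0.546, 0.005]
contact_force: [-0.5, -0.7, 0.3]
opening: 0.0001
grip_force: 0.0
```

```bash
python3 - <<'E'
from g import *
p,R=report()
w=ctrl.get_image('wrist');s=ctrl.get_image('scene')
cv2.imwrite('pics/i.png',np.hstack([cv2.resize(s['img'][70:205,150:330,::-1],(400,300),interpolation=2),cv2.resize(w['img'][:,:,::-1],(400,300))]))
T=np.eye(4);T[:3,:3]=R;T[:3,3]=p;C=np.linalg.inv(T@np.array(w['mount']));w['rvec']=cv2.Rodrigues(C[:3,:3])[0];w['tvec']=C[:3,3]
for n,lo,hi,z in(('orange',(5,150,120),(18,255,255),.0745),('yellow',(24,150,120),(32,255,255),.0715)):
    b,_=blobs(w,lo,hi,None,60)
    for c in b[:2]:
        u=np.array([U(q)*1e3 for q in cast(w,cv2.boxPoints(cv2.minAreaRect(c)),z)]);print(n,u[:,:2].round(1).tolist())
E
```

```text
t 6.5 tip corner U mm [ 26.1  -0.5 161.2] F unit [-0.24, -0.85, 0.3] open 0.0001 yaw err deg -0.15 tilt [-0.003   0.0013 -1.    ]
orange [[104.4, 190.5], [103.9, 63.6], [-177.1, 90.6], [-176.6, 268.0]]
orange [[57.9, -67.0], [57.4, -202.7], [-140.5, -255.0], [-139.9, -83.6]]
yellow [[73.0, 29.3], [72.7, -34.9], [49.1, -35.9], [49.4, 30.3]]
yellow [[46.3, 26.7], [46.1, -32.2], [39.9, -32.5], [40.1, 27.0]]
```

View pics/i.png

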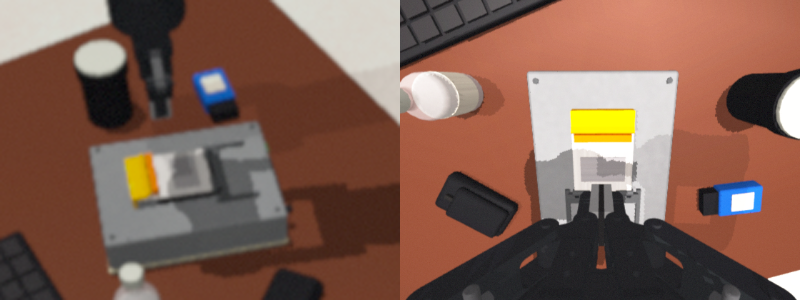

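The flap lies flat with the ridge at 40–46 mm (fully home is 39–47), its edge is under the lip, and the bystanders haven't moved. I'm handing the job in.

```bash
python3 -c "
from station import ctrl
print(ctrl.finish_job())"
```

```text
the job is handed in; nothing more can be done
None
```

I folded the flap flat and pushed it home under the yellow lip, where it stayed after I let go; the job was handed in at about 6.5 s, with no verdict returned, and the four bystanders looked undisturbed.

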